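# Reload and lock the resin cartridge dock

## Robot

A 7-joint arm with a two-finger parallel gripper is mounted at the origin on the work surface. World frame = base frame: x ahead of the robot, y to its left, z up, the work surface at z = 0. Lengths are in mm, angles in rad, forces in N, time in s.
With the tool pointing down it reaches from about 400 to 900 mm from the base axis. Payload 5.5 kg.
Tool frame: the origin (TCP) lies at the very end of the fingers, on their centre line; the grasp point (between the pads) lies 19 mm behind it; z points along the fingers, y is the direction in which the jaws open and shut (so a half turn about z gives the same grasp; the last joint's range is limited). The gripper opens to 92 mm and grips with 3 to 60 N. Pads are 19 mm wide; open, the fingers measure 130 mm over their backs; the gripper's body (75 mm by 190 mm) begins 47 mm behind the grasp point.
Start: joints at [1.427, 0.501, -0.427, 1.55, 0.221, 1.138, -0.21], TCP at [257.219, -596.941, 226.729] pointing down, gripper open.
Joint ranges: [-2.88, 2.88], [-0.31, 2.03], [-1.54, 1.56], [0.2, 2.42], [-1.41, 4.55], [0.19, 2.02], [-2.57, 2.57]. Speed limits (rad/s): [2.57, 2.57, 3.14, 3.14, 3.14, 3.14, 3.14].

## Interface

Orientations are given as a rotation vector (axis times angle).
In Python, from workcell import bot gives the robot as it stands. The module is installed in compiled form; this text tells all that it offers. Calls block until the motion is done:
- bot.goto(position, orientation): joint-space move of the TCP to a pose.
- bot.line_to(position, attitude=None, max_speed=150): straight line of the TCP; attitude=None keeps the orientation; max_speed is the mean speed in mm/s.
- bot.move_j(angles): joint-space move.
- bot.grip(opening, newtons=None): finger opening in mm; newtons is the grip in N (None keeps the last); returns when the fingers have stopped.
- bot.pause(seconds).
- bot.inverse_kinematics(position, orientation): joint angles nearest the present ones, or None.
- bot.state(): the state.
- bot.grab_frame(name): name is "side" or "top"; returns (picture, depth): 480x640x3 uint8, blue, green, red; 480x640 float32, mm along the optical axis (not along the pixel's ray), 0 where there is no reading.
- bot.get_calibration(name): a dict with "vertical_fov" (degrees; the focal length in pixels is half the picture's height over the tangent of half this angle, whatever the lens; pixels are square), "cx", "cy" (the principal point, pixels), "origin" and "attitude" of the camera in the world. Camera axes: x right, y down, z forward; pixel columns grow to the right and rows downward; lengths in mm; the calibration is good to about 2 mm. A picture is of the moment at which its call begins. get_calibration takes no time and is no camera call.
A pose or a line that the arm cannot do raises bot.IKError and nothing moves.
- bot.hand_in(): hands the job in, once; it reports no verdict.
The state is a dict: "time": time; "joint_pos": joint angles; "joint_velocities": joint speeds; "tau": joint torques, N m; "ee_pos": TCP position; "tool_rot": TCP orientation; "ft_force": force on the tool from outside, world axes, zero at the start; "torque": the same for the moment, N m; "finger_gap": finger opening in mm.
Only numpy, scipy, OpenCV 4.12 (cv2) and the standard library are available. Lean on these libraries where they do the work, as an engineer would, in place of code of your own. Each camera call takes 0.05 s, during which the arm holds its last target.

## Task

Draw the locking bolt of the cartridge dock fully back and leave it drawn while you work: stand the spent grey cartridge upright in the blue returns tray, and stand every orange cartridge upright and centred in a marked bay of the dock, one to a bay, with its white stripe squarely facing the scanner bar. Then slide the bolt fully home into its keeper so that it holds the cartridges down by their shoulders. Leave the other things on the bench where they are.

Things in the scene. Friction and masses are not known exactly. Their poses are not given: they have to be found in the camera images.
- dock: Fixed cartridge dock: aluminium plate 6 mm thick, 130 mm (x, from -53 to 77) by 360 mm (y, from -150 to 210), flat but for yellow lines between bays of 74 mm pitch. Origin: on the bench under the middle bay; +x from the open front to the scanner bar, +y along the bays to the bolt's guides. Yaw within 0.15 rad. Two dark guides, 26 by 20 mm, top z = 110 mm, at (-24, 130) and (-24, 180) mm.
- bay0 (a point): Centre of the bay nearest the keeper, on the upper face of the dock plate (dock frame 0, -74, 6 mm). A red scanner window faces it.
- bay1 (a point): Centre of the middle bay, on the upper face of the dock plate (dock frame 0, 0, 6 mm).
- bay2 (a point): Centre of the bay nearest the bolt's guides, on the upper face of the dock plate (dock frame 0, 74, 6 mm).
- scanner (a point): Middle of the top of the grey scanner bar with its three red windows: dock x = 35 to 75 mm, y = -125 to 125 mm, top at z = 60 mm; this point is at dock (55, 0, 60) mm. A stripe that faces the bar squarely points along dock +x.
- bolt (a joint): Slide of the bolt, m: 0 = home, tip through the keeper; 0.25 = fully drawn, clear of the bays; grows towards dock +y. Friction about 2 N, no spring. Steel rod 10 mm thick, 330 mm long along dock y, axis at dock x = -24.5, z = 95 mm; tip at dock y = -135 mm + joint, tail beyond it at greater y. It passes 4 mm over the cartridges' shoulders, 5 mm in front of their caps.
- bolt_handle (a point): Grip point of the bolt's red upright handle: a post 12 mm (dock x) by 14 mm (dock y), from dock z = 90 to 135 mm; this point is on its axis at z = 123 mm, at dock x = -54.5 mm, y = -105 mm + joint. It travels in front of bays and guides, free all round above z = 100 mm: pinch it from above across dock y and slide it.
- cart0: Full resin cartridge, loose, may be absent: orange body with black foot, 60 mm in diameter, 80 mm high, flat shoulder, black cap 28 mm in diameter from z = 80 to 112 mm; rigid, weighted foot, about 0.35 kg. Origin: centre of the underside, z along its axis. A white stripe down the side, over shoulder and cap top, lies on its +x side. Lift it by the cap.
- cart1: Full orange resin cartridge like cart0, may be absent; white stripe on its +x side.
- cart2: Full orange resin cartridge like cart0, may be absent; white stripe on its +x side.
- empty: Spent cartridge: same shape and size as cart0 but lighter (about 0.25 kg), with a grey body and blue cap and no stripe; it starts standing somewhere on the row of bays of the dock. Origin: centre of the underside.
- tray: Fixed blue returns tray, 140 mm square, 20 mm high with 5 mm walls, on the bench. Origin: centre of its underside.
- tray_in (a point): Centre of the tray's inner floor.
- tyre: Bystander: model-car wheel lying flat, black tyre 64 mm in diameter, 26 mm high, yellow rim. Origin: centre of its underside.
- header: Bystander: grey printed exhaust header, about 100 by 45 mm, 32 mm high. Origin: its underside, near its middle.
- spool: Bystander: filament spool lying flat, 170 mm in diameter, 62 mm high. Origin: centre of its underside.
- cup: Bystander: yellow parts cup, 70 mm in diameter, 60 mm high. Origin: centre of its underside.
- glue: Bystander: white glue bottle with a red cap, 48 mm in diameter, 110 mm high. Origin: centre of its underside.
- keeper (a point): Centre of the eye of the yellow-topped keeper, a post 26 mm (dock x) by 20 mm (y), top at z = 115 mm; dock frame (-24.5, -130, 95) mm.

How it is judged:
By the outcome, as a careful person would: the job done as asked, in the order asked, and still so for the second after the job is handed in, with the robot touching nothing.
Of cart0, cart1, cart2 only 2 to 3 are there at a start; the rules pass over those that are not, and their reading is None.
At some moment in a run one of cart0, cart1, cart2 may be knocked a few centimetres aside while the robot is not near it.
Once in a run the grip may slacken for a moment while it holds something.
It also fails if it takes over 210 s, if anything falls off the work surface, if the arm or the gripper's body presses on something with over 40 N, if the wrist force passes 120 N, or if a joint passes its speed limit or range.

## Working session

There is one attempt and no reset: what is moved stays moved. The work goes in short steps, each a Python script; the robot and the scene stay as the last script left them, time stands still between calls to the robot, and variables do not carry over. Pictures are saved under pics/ and viewed, and the job is handed in when it is done.

```bash
mkdir -p pics; ls; python3 - <<'E'
from workcell import bot
import cv2,numpy as np
for n in("top","side"):
    c=bot.get_calibration(n);print(n,c)
    p,d=bot.grab_frame(n);cv2.imwrite(f"pics/{n}0.png",p);np.save(f"pics/{n}0.npy",d);print((d>0).mean(),d[d>0].min(),d.max())
s=bot.state();print(s)
E
```

```text
pics
top {'vertical_fov': 56.246242747631605, 'cx': 318.79186083787613, 'cy': 236.56908933512642, 'origin': array([ 373.43796634,  -17.66816845, 1021.54429085]), 'attitude': array([-2.12653809,  2.10015106, -0.21137461])}
0.9961100260416667 679.7891 2047.0443
side {'vertical_fov': 49.55197681328879, 'cx': 328.2392352282358, 'cy': 231.17464860363765, 'origin': array([481.27055322, 811.76273387, 914.48564175]), 'attitude': array([-0.17252122,  2.86930487, -1.17774617])}
0.99595703125 800.87286 3304.7844
{'time': 0.1, 'joint_pos': array([ 1.42723191,  0.50180574, -0.42682343,  1.55134132,  0.22080054,
        1.13831496, -0.21028624]), 'joint_velocities': array([-4.00209844e-04, -1.25797367e-03, -3.93329464e-04, -3.24546229e-03,
       -7.47272665e-04,  1.15423307e-03,  6.64371598e-05]), 'tau': array([-1.11567628e-02, -5.67863166e+01, -5.83845422e+00, -2.79912025e+01,
       -6.90097944e-02,  2.40102131e-02,  2.07082292e-05]), 'ee_pos': array([ 256.8857701 , -596.38546166,  225.7528232 ]), 'tool_rot': array([-3.07506451e+00, -6.34302789e-01,  4.53127340e-04]), 'ft_force': array([ 0.04700705,  0.44718429, -0.24712294]), 'torque': array([ 0.02706336, -0.00117215, -0.03511695]), 'finger_gap': 91.83682856857905}
```

View pics/top0.png

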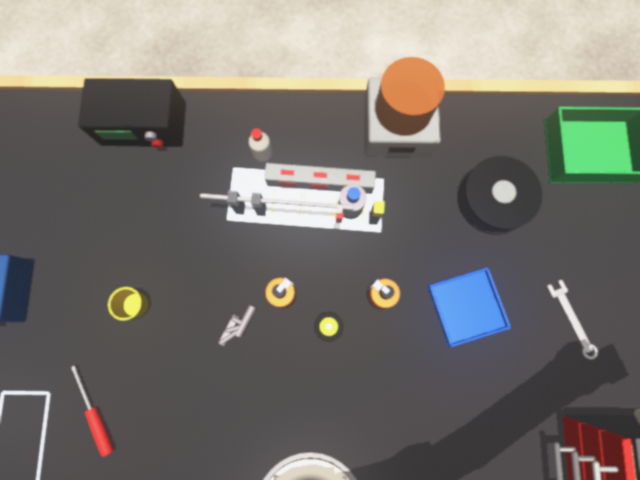

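View pics/side0.png

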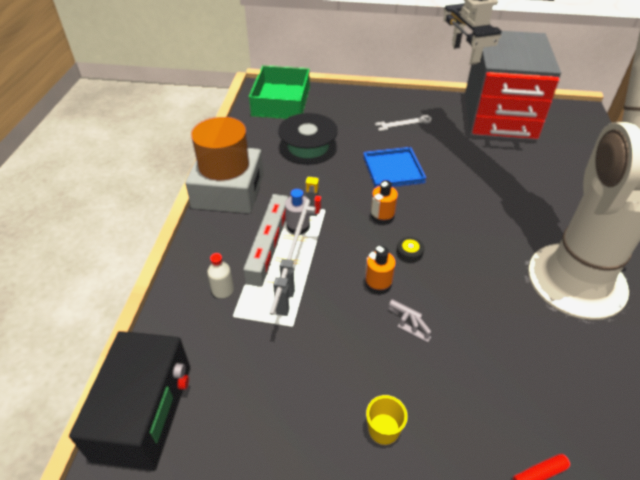

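Top view: dock around (305,198), with the empty (blue cap, 353,195) in the bay by the yellow keeper (379,208). The bolt handle is at (339,216), and it looks home. There are two orange cartridges at (280,291) and (385,293), and the tray at (470,306). I'll zoom in next.

```bash
cat > h.py <<'E'
import numpy as np,cv2
from scipy.spatial.transform import Rotation as R
from workcell import bot
class Cam:
    def __init__(s,n):
        c=bot.get_calibration(n);s.n=n
        s.f=240/np.tan(np.radians(c["vertical_fov"])/2);s.cx=c["cx"];s.cy=c["cy"]
        s.o=np.array(c["origin"]);s.R=R.from_rotvec(c["attitude"]).as_matrix()
    def ray(s,u,v):
        return s.R@np.array([(u-s.cx)/s.f,(v-s.cy)/s.f,1.])
    def plane(s,u,v,z):
        d=s.ray(u,v);return s.o+d*(z-s.o[2])/d[2]
    def depth(s,u,v,D):
        d=D[int(round(v)),int(round(u))];return s.o+s.ray(u,v)*d
    def proj(s,P):
        q=s.R.T@(np.asarray(P,float)-s.o);return s.f*q[0]/q[2]+s.cx,s.f*q[1]/q[2]+s.cy
def tri(c1,p1,c2,p2):
    A=[];b=[]
    M=np.zeros((3,3));v=np.zeros(3)
    for c,p in((c1,p1),(c2,p2)):
        d=c.ray(*p);d/=np.linalg.norm(d);Q=np.eye(3)-np.outer(d,d);M+=Q;v+=Q@c.o
    X=np.linalg.solve(M,v)
    e=[np.linalg.norm((np.eye(3)-np.outer(d,d))@(X-c.o)) for c,d in((c,c.ray(*p)/np.linalg.norm(c.ray(*p))) for c,p in((c1,p1),(c2,p2)))]
    return X,sum(e)
def crop(img,x0,y0,x1,y1,k,fn):
    cv2.imwrite(fn,cv2.resize(img[y0:y1,x0:x1],None,fx=k,fy=k,interpolation=cv2.INTER_CUBIC))
E
python3 - <<'E'
from h import *
t=cv2.imread("pics/top0.png");s=cv2.imread("pics/side0.png")
crop(t,195,120,395,250,4,"pics/t0dock.png")
crop(t,255,255,415,345,5,"pics/t0cart.png")
crop(s,200,155,350,330,3.4,"pics/s0dock.png")
crop(s,340,165,440,305,4,"pics/s0cart.png")
T=Cam("top");S=Cam("side");D=np.load("pics/top0.npy");E=np.load("pics/side0.npy")
for p in [(60,350),(200,430),(420,400),(530,250),(60,200),(320,270)]: print("bench top",p,T.depth(*p,D).round(1))
for p in [(300,400),(560,400),(480,180),(380,110),(340,250),(200,330)]: print("bench side",p,S.depth(*p,E).round(1))
E
```

```text
bench top (60, 350) [320.1 556.7  -1.9]
bench top (200, 430) [159.1 234.6   2.3]
bench top (420, 400) [ 225.3 -236.5   -1.2]
bench top (530, 250) [ 557.8 -501.1   -1.3]
bench top (60, 200) [6.638e+02 5.996e+02 6.000e-01]
bench top (320, 270) [505.  -16.8   1.3]
bench side (300, 400) [5.780e+02 3.621e+02 3.000e-01]
bench side (560, 400) [ 93.8 303.8   1.5]
bench side (480, 180) [ 1.861e+02 -3.338e+02 -3.000e-01]
bench side (380, 110) [ 475.4 -651.6   -1.7]
bench side (340, 250) [541.9 -25.3   0.7]
bench side (200, 330) [808.  233.7  -0.9]
```

View pics/t0dock.png

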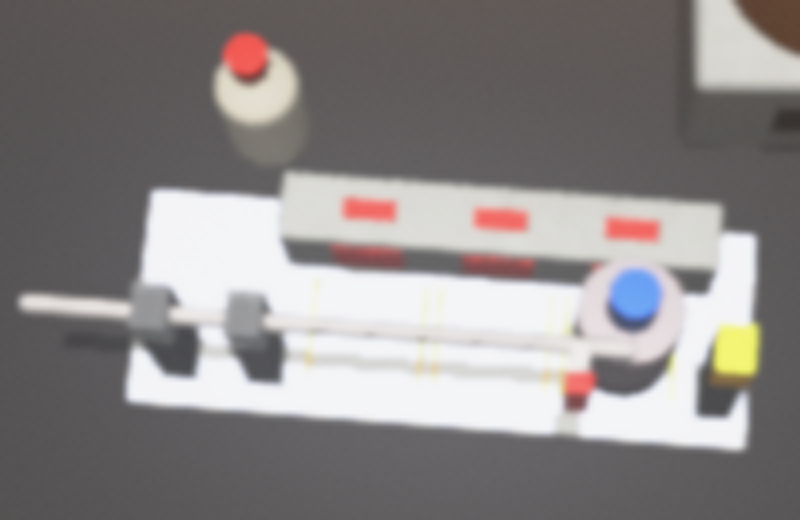

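View pics/t0cart.png

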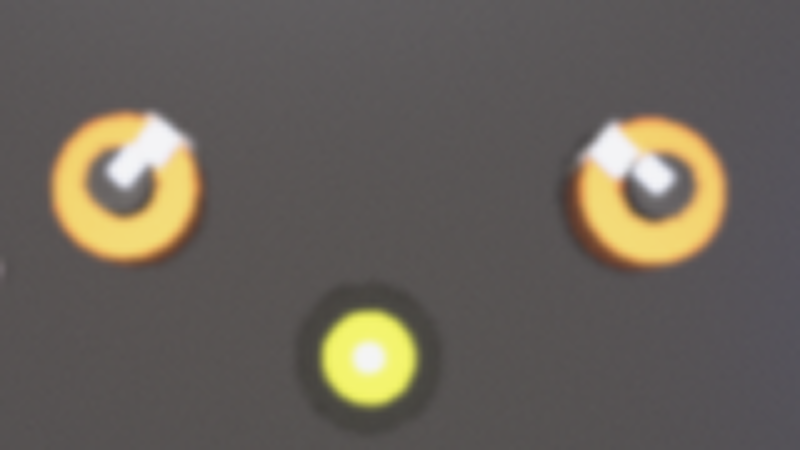

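View pics/s0dock.png

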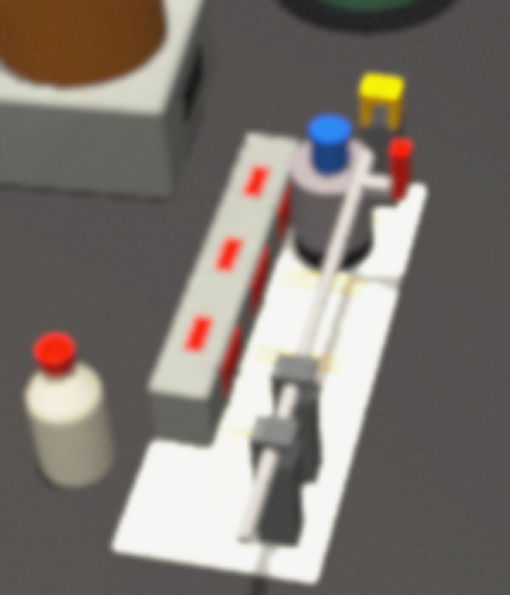

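View pics/s0cart.png

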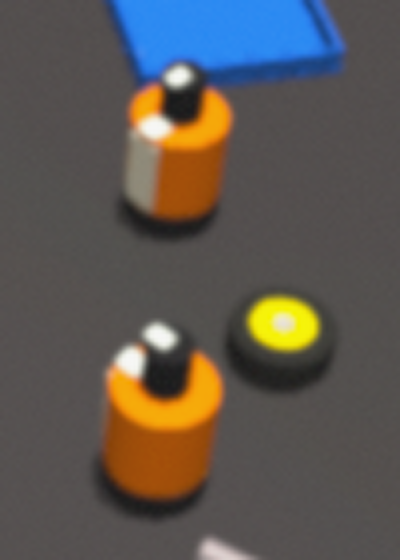

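```bash
python3 - <<'E'
from h import *
T=Cam("top");S=Cam("side")
t=cv2.imread("pics/top0.png");s=cv2.imread("pics/side0.png")
c4=lambda x,y:(x/4+195-.375,y/4+120-.375)
s4=lambda x,y:(x/3.4+200-.35,y/3.4+155-.35)
TL,TR,BR,BL=[T.plane(*c4(*p),6) for p in((150,190),(757,234),(746,448),(127,403))]
print(TL,TR,BR,BL)
n=np.linalg.norm
print("sizes",n(TL-TR),n(BR-BL),n(TL-BL),n(TR-BR))
sBR,sBL,sTL=[S.plane(*s4(*p),6) for p in((427,185),(318,583),(112,548))]
print(sBR,sBL,sTL,n(sBR-sBL),n(sBL-sTL))
for a,b in(((746,448),(427,185)),((127,403),(318,583)),((150,190),(112,548))): print(tri(T,c4(*a),S,s4(*b)))
def masks(img,lo,hi,roi,mn=15):
    x0,y0,x1,y1=roi
    h=cv2.cvtColor(img[y0:y1,x0:x1],cv2.COLOR_BGR2HSV);m=cv2.inRange(h,lo,hi)
    k,l,st,c=cv2.connectedComponentsWithStats(m)
    return [(c[i]+[x0,y0],st[i][4],st[i][:4]+[x0,y0,0,0]) for i in range(1,k) if st[i][4]>=mn]
print("blue",masks(t,(100,120,80),(130,255,255),(330,170,395,250)),masks(s,(100,120,80),(130,255,255),(270,170,330,230)))
print("blue tray",masks(t,(100,120,80),(130,255,255),(410,250,530,370)),masks(s,(100,120,80),(130,255,255),(350,130,440,200)))
print("red",masks(t,(0,140,80),(6,255,255),(330,200,395,250),5),masks(s,(0,140,80),(6,255,255),(308,185,330,230),5))
print("red",masks(t,(0,100,80),(8,255,255),(270,160,380,250),5))
print("yel",masks(t,(24,120,100),(34,255,255),(360,190,395,230),5),masks(s,(24,120,80),(34,255,255),(300,170,330,200),5))
print("or",masks(t,(8,120,100),(22,255,255),(255,255,415,345),50),masks(s,(5,120,80),(22,255,255),(340,165,440,305),50))
E
```

```text
[748.51681593 195.78293246   6.        ] [ 725.33656181 -165.62303936    6.        ] [ 595.40619924 -157.12578978    6.        ] [617.7827566  202.43647835   6.        ]
sizes 362.14858917855787 360.2578728929391 130.90326176904705 130.20791976155283
[ 593.29623052 -157.20470949    6.        ] [616.61735118 205.17895719   6.        ] [747.61497529 195.28929372   6.        ] 363.1333040942795 131.3704036883665
(array([ 594.23766802, -156.91062926,    6.60025747]), np.float64(2.0370768476626755))
(array([617.75114732, 203.09583278,   3.13573735]), np.float64(1.4090134533464105))
(array([747.82923243, 195.6404999 ,   6.6990916 ]), np.float64(0.8083080343357134))
blue [(array([353.30188679, 193.67924528]), np.int32(106), array([348, 188,  11,  12]))] [(array([296.67878788, 195.73939394]), np.int32(165), array([290, 188,  14,  18]))]
blue tray [(array([468.82709737, 306.79711829]), np.int32(4303), array([428, 267,  83,  80]))] [(array([394.23138725, 166.36154258]), np.int32(1867), array([363, 147,  63,  39]))]
red [] [(array([317.23157895, 202.51578947]), np.int32(95), array([314, 195,   
[... 545 characters left out ...]
array([336, 213,   8,   6]))]
yel [(array([378.6146789, 207.9266055]), np.int32(109), array([374, 202,  10,  12]))] [(array([311.78431373, 180.09803922]), np.int32(102), array([305, 176,  14,   9]))]
or [(array([279.31794872, 294.2       ]), np.int32(195), array([265, 278,  31,  30])), (array([385.62121212, 293.73030303]), np.int32(330), array([369, 279,  31,  30])), (array([276.91176471, 291.92647059]), np.int32(68), array([270, 283,  18,  17]))] [(array([376.13636364, 190.68181818]), np.int32(66), array([372, 186,  10,  11])), (array([387.87061404, 204.81578947]), np.int32(456), array([378, 187,  20,  33])), (array([380.18564356, 272.48143564]), np.int32(808), array([365, 253,  31,  37]))]
```

```bash
cat >> h.py <<'E'
def cloud(cam,D,roi):
    x0,y0,x1,y1=roi;u,v=np.meshgrid(np.arange(x0,x1),np.arange(y0,y1))
    d=D[y0:y1,x0:x1]
    r=np.stack([(u-cam.cx)/cam.f,(v-cam.cy)/cam.f,np.ones_like(u,float)],-1)@cam.R.T
    return cam.o+r*d[...,None]
def hsv(img,roi,lo,hi):
    x0,y0,x1,y1=roi
    return cv2.inRange(cv2.cvtColor(img[y0:y1,x0:x1],cv2.COLOR_BGR2HSV),lo,hi)>0
def blob(img,roi,lo,hi):
    v,u=np.nonzero(hsv(img,roi,lo,hi));return u.mean()+roi[0],v.mean()+roi[1],len(u)
E
python3 - <<'E'
from h import *
T=Cam("top");S=Cam("side")
t=cv2.imread("pics/top0.png");s=cv2.imread("pics/side0.png");Dt=np.load("pics/top0.npy");Ds=np.load("pics/side0.npy")
# scanner windows
W=[T.plane(*p,60) for p in((286.9,172),(319.6,174.5),(352.6,176.9))]
print("windows",[w.round(1) for w in W],np.arctan2(-(W[0]-W[2])[0],(W[0]-W[2])[1]))
def meas(nm,cam,D,roi,z0,z1):
    P=cloud(cam,D,roi);z=P[...,2];m=(z>z0)&(z<z1);q=P[m];print(nm,cam.n,m.sum(),q.mean(0).round(1),np.median(q[:,2]).round(1),"mid",((q.min(0)+q.max(0))/2).round(1),"ext",np.ptp(q,axis=0).round(1))
meas("emptycap",T,Dt,(342,182,366,206),110,130)
meas("emptycap",S,Ds,(285,184,310,205),110,130)
meas("A cap",T,Dt,(265,275,300,310),104,130)
meas("A cap",S,Ds,(362,243,398,270),104,130)
meas("B cap",T,Dt,(368,275,404,310),104,130)
meas("B cap",S,Ds,(366,178,400,200),104,130)
meas("handle",T,Dt,(330,208,348,225),115,145)
meas("handle",S,Ds,(311,190,327,215),115,145)
meas("keeper",T,Dt,(370,195,390,220),105,125)
meas("keeper",S,Ds,(303,172,324,190),105,125)
meas("scanner",T,Dt,(262,160,378,195),50,70)
meas("scanner",S,Ds,(240,190,300,285),50,70)
meas("guide1",T,Dt,(225,188,242,210),102,120)
meas("guide2",T,Dt,(248,190,265,212),102,120)
E
```

```text
windows [array([718.5,  60.4,  60. ]), array([713.4, -13.3,  60. ]), array([708.7, -87.6,  60. ])] -0.06619896439902001
emptycap top 137 [653.  -84.1 117.6] 117.8 mid [653.4 -84.1 116.7] ext [27.9 25.4  8.7]
emptycap side 104 [650.8 -82.9 116.4] 116.7 mid [646.9 -98.4 115.9] ext [36.2 57.8 11.6]
A cap top 151 [448.   67.1 111.9] 111.9 mid [448.3  66.7 111.7] ext [26.6 26.1 12.2]
A cap side 131 [446.3  71.1 111. ] 111.5 mid [446.6  69.2 110.4] ext [26.1 29.9 12.3]
B cap top 155 [ 448.6 -151.9  112.2] 112.5 mid [ 449.  -152.1  110.7] ext [26.5 26.4 11.9]
B cap side 95 [ 446.7 -148.7  110.9] 111.4 mid [ 446.8 -150.9  109.8] ext [24.9 30.8 11.5]
handle top 52 [599.1 -54.3 131.5] 133.9 mid [599.9 -54.3 126. ] ext [11.5 12.5 21.8]
handle side 60 [598.5 -50.1 127.6] 128.7 mid [598.6 -52.8 127. ] ext [11.4 15.4 23.9]
keeper top 130 [ 624.3 -136.8  114.2] 114.7 mid [ 624.7 -136.9  112.4] ext [26. 21. 14.]
keeper side 95 [ 623.2 -133.8  113.1] 113.7 mid [ 623.3 -135.   111.9] ext [27.4 23.9 13.4]
scanner top 1952 [711.7 -11.3  59.4] 59.5 mid [713.1 -13.2  57.8] ext [ 56.  250.4  15.4]
scanner side 1656 [709.4  -3.1  59.4] 59.6 mid [714.6 -10.2  60. ] ext [174.8 291.2  20. ]
guide1 top 123 [645.8 171.8 108.2] 108.3 mid [646.1 171.7 108. ] ext [27.2 20.3 10. ]
guide2 top 125 [642.3 122.1 108.6] 108.7 mid [642.8 122.1 107.3] ext [26.7 20.9 10.5]
```

```bash
cat >> h.py <<'E'
DO=np.array([657.3,-8.8]);PSI=-0.065
def dw(x,y,z):
    c,s=np.cos(PSI),np.sin(PSI);return np.array([DO[0]+c*x-s*y,DO[1]+s*x+c*y,z])
def wd(p):
    c,s=np.cos(PSI),np.sin(PSI);dx,dy=p[0]-DO[0],p[1]-DO[1];return np.array([c*dx+s*dy,-s*dx+c*dy])
def down(a):
    "tool down, jaw axis at world angle a"
    y=np.array([np.cos(a),np.sin(a),0]);z=np.array([0,0,-1.]);x=np.cross(y,z)
    return R.from_matrix(np.c_[x,y,z]).as_rotvec()
def f(): return bot.state()["ft_force"].round(1)
E
python3 - <<'E'
from h import *
q0=bot.state()["joint_pos"];print("now jaw angle",np.arctan2(*R.from_rotvec(bot.state()["tool_rot"]).as_matrix()[[1,0],1]))
for nm,p,base in [("handle",dw(-55,-48,104),PSI+np.pi/2),("handle drawn",dw(-55,145,104),PSI+np.pi/2),("handle home",dw(-55,-105,104),PSI+np.pi/2),
  ("empty",[652,-83.5,95],PSI),("bay0",dw(0,-74,95),PSI),("bay1",dw(0,0,95),PSI),("bay2",dw(0,74,95),PSI),("bay0 high",dw(0,-74,260),PSI),("A",[447.5,68.5,90],PSI),("B",[448,-151,90],PSI)]:
    for k in(0,1,-1):
        q=bot.inverse_kinematics(np.array(p,float),down(base+k*np.pi))
        print(nm,k,None if q is None else np.round(q,2))
E
```

```text
now jaw angle -1.1639563511196485
handle 0 [ 0.75  0.77 -1.    1.76  0.74  1.04  0.98]
handle 1 [ 0.47  0.59 -0.57  1.77  0.4   0.89 -1.91]
handle -1 [ 0.47  0.59 -0.57  1.77  0.4   0.89 -1.91]
handle drawn 0 [ 0.38  0.77 -0.94  1.69  0.71  1.05  0.71]
handle drawn 1 [ 0.28  0.7  -0.78  1.7   0.57  0.99 -2.34]
handle drawn -1 [ 0.28  0.7  -0.78  1.7   0.57  0.99 -2.34]
handle home 0 [ 0.83  0.76 -0.98  1.75  0.73  1.04  1.08]
handle home 1 [ 0.53  0.59 -0.53  1.76  0.37  0.89 -1.79]
handle home -1 [ 0.53  0.59 -0.53  1.76  0.37  0.89 -1.79]
empty 0 [ 0.68  0.81 -0.89  1.62  0.7   1.06 -0.48]
empty 1 [-0.68  1.13  1.35  1.67 -1.14  1.33 -2.32]
empty -1 [-0.68  1.13  1.35  1.67 -1.14  1.33 -2.32]
bay0 0 [ 0.67  0.81 -0.89  1.62  0.7   1.06 -0.49]
bay0 1 [-0.68  1.13  1.35  1.67 -1.14  1.33 -2.32]
bay0 -1 [-0.68  1.13  1.35  1.67 -1.14  1.33 -2.32]
bay1 0 [ 0.56  0.81 -0.89  1.62  0.7   1.06 -0.6 ]
bay1 1 [-0.79  1.13  1.35  1.67 -1.14  1.33 -2.43]
bay1 -1 [-0.79  1.13  1.35  1.67 -1.14  1.33 -2.43]
bay2 0 [ 0.44  0.82 -0.88  1.6   0.7   1.07 -0.7 ]
bay2 1 [-0.89  1.14  1.35  1.65 -1.15  1.34 -2.55]
bay2 -1 [-0.89  1.14  1.35  1.65 -1.15  1.34 -2.55]
bay0 high 0 [ 0.77  0.69 -1.08  1.48  0.61  1.34 -0.42]
bay0 high 1 [-0.68  0.85  1.35  1.53 -0.84  1.43 -2.49]
bay0 high -1 [-0.68  0.85  1.35  1.53 -0.84  1.43 -2.49]
A 0 [ 0.68  0.58 -1.09  2.13  0.7   0.85 -0.91]
A 1 [ 0.8   0.75 -1.3   2.12  0.9   1.    2.07]
A -1 [ 0.8   0.75 -1.3   2.12  0.9   1.    2.07]
B 0 [ 0.95  0.48 -0.81  2.09  0.51  0.78 -0.25]
B 1 [-0.61  0.65  1.13  2.13 -0.8   0.88 -2.2 ]
B -1 [-0.61  0.65  1.13  2.13 -0.8   0.88 -2.2 ]
```

```bash
python3 - <<'E'
from h import *
o=down(PSI+np.pi/2)
h=np.array([599.0,-53.5]); print(wd(h))
bot.goto(np.array([h[0],h[1],230.]),o)
bot.grip(60,30)
bot.line_to([h[0],h[1],150.]); print(bot.state()["ee_pos"],f())
p,d=bot.grab_frame("side");crop(p,270,120,370,220,6,"pics/s1.png")
p,d=bot.grab_frame("top");crop(p,290,170,390,270,6,"pics/t1.png")
print(bot.state()["time"])
E
```

```text
[-55.27343013 -48.39243662]
[599.51890042 -53.09992567 150.58991577] [ 0.1 -0.4  0.3]
3.8917
```

View pics/s1.png

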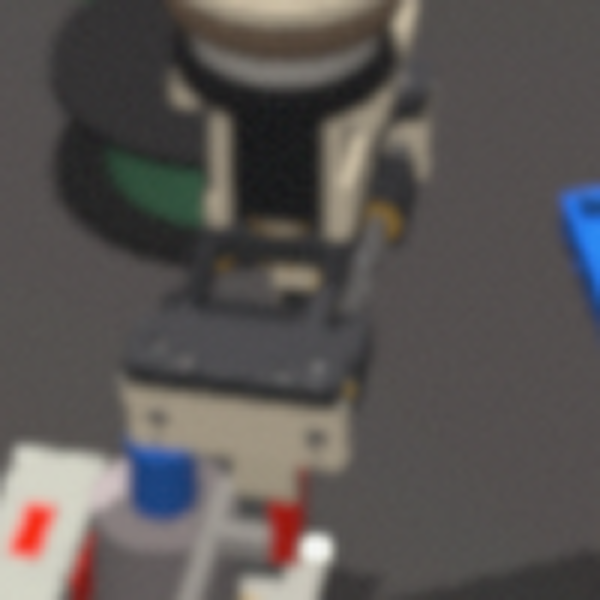

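View pics/t1.png

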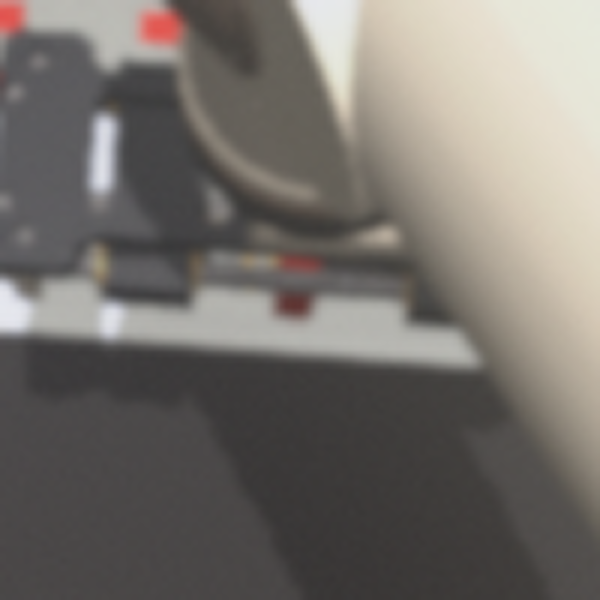

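The red handle sits midway between the fingers in the top view (crop 297,285), so I'm descending onto it.

```bash
python3 - <<'E'
from h import *
h=np.array([599.0,-53.5])
bot.line_to([h[0],h[1],106.],max_speed=80); print(bot.state()["ee_pos"],f())
bot.grip(5,30); s=bot.state();print(s["finger_gap"],s["ee_pos"],f())
# slide along dock +y
y0=wd(s["ee_pos"])[1]
if 11<s["finger_gap"]<20:
    for y in list(np.arange(y0+30,135,30))+[138,141,143,145,146,147,148,149,150]:
        bot.line_to(dw(-55,y,106.),max_speed=60); s=bot.state();print(round(y,1),wd(s["ee_pos"]).round(1),f(),round(s["finger_gap"],1))
        F=np.linalg.norm(s["ft_force"][:2])
        if F>25 and y>125: break
    print(s["time"])
E
```

```text
[599.04393277 -53.23190228 105.86013137] [ 0.4  0.6 -0.1]
14.09140696834982 [598.98227272 -53.67096203 106.05161551] [ 0.1 -0.6  1.2]
-18.6 [-55.2 -16.6] [-0.4  1.9  1.5] 14.1
11.4 [-55.1  12.5] [-1.7  2.   1.7] 13.8
41.4 [-55.   42.3] [-1.4  2.1  2.9] 13.9
71.4 [-54.9  72.2] [-1.2  2.7  1.9] 13.7
101.4 [-54.8 102.1] [0.1 1.7 2. ] 14.1
131.4 [-54.7 132.2] [2.  1.5 1.2] 13.9
138 [-54.7 138.1] [2.1 2.  1. ] 13.5
141 [-54.7 140.5] [ 0.3 -1.3  1.8] 13.6
143 [-54.7 142.7] [ 1.9 -1.4  2.6] 13.6
145 [-54.7 144.8] [ 1.7 -1.6  1.8] 13.6
146 [-54.7 144.8] [ 1.  -5.1  4.8] 13.8
147 [-54.7 144.8] [ 0.2 -7.9  6.1] 13.6
148 [-54.7 144.8] [ 0.4 -8.9  7.8] 13.8
149 [-54.7 144.8] [ -0.4 -11.3   9.6] 13.5
150 [-54.7 144.8] [ -2.8 -13.5  10.6] 13.5
11.5417
```

```bash
python3 - <<'E'
from h import *
bot.line_to(dw(-54.7,145,106.),max_speed=60);print(f())
bot.grip(60)
bot.line_to(dw(-54.7,145,240.),max_speed=200)
bot.goto(np.array([652.3,-83.5,240.]),down(PSI))
p,Dt=bot.grab_frame("top");crop(p,190,110,520,360,2.4,"pics/t2.png")
ps,Ds=bot.grab_frame("side");crop(ps,200,100,440,330,2.5,"pics/s2.png")
T=Cam("top");S=Cam("side")
P=cloud(T,Dt,(445,285,490,325));print("tray floor top",np.median(P[...,2]),P[...,:2].reshape(-1,2).mean(0))
P=cloud(S,Ds,(385,158,405,172));print("tray floor side",np.median(P[...,2]))
m=hsv(p,(410,250,530,370),(100,120,80),(130,255,255)).astype(np.uint8)
c=max(cv2.findContours(m,0,2)[0],key=cv2.contourArea);b=cv2.boxPoints(cv2.minAreaRect(c))+[410,250];q=np.array([T.plane(*x,20) for x in b]);print(q.round(1),q.mean(0))
m=hsv(ps,(350,130,440,200),(100,120,80),(130,255,255)).astype(np.uint8)
P=cloud(S,Ds,(350,130,440,200))[m>0];print("side tray mean",P.mean(0))
print(bot.state()["time"])
E
```

```text
[-0.1 -3.7  5. ]
tray floor top 743.2326758479372 [ 389.17372225 -107.36415962]
tray floor side 5.0665797777681405Traceback (most recent call last):
  File "<stdin>", line 12, in <module>
ValueError: max() iterable argument is empty
```

View pics/t2.png

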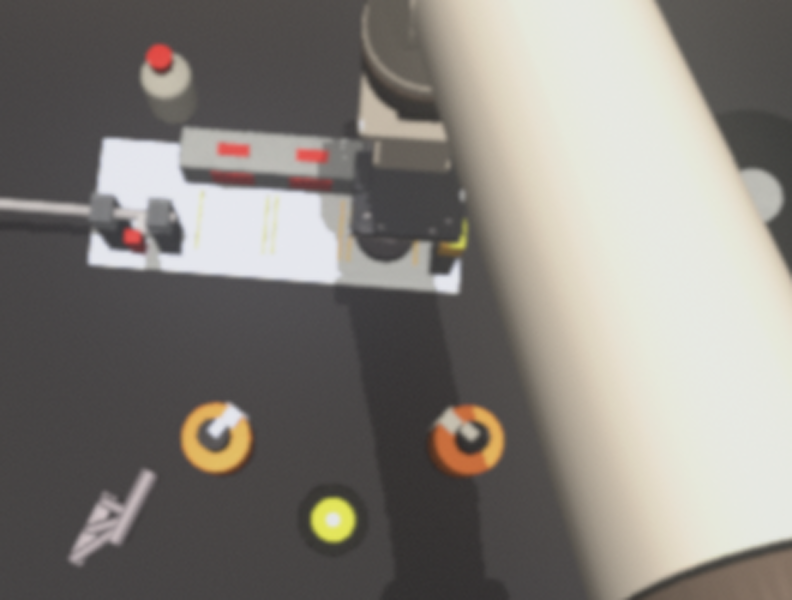

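View pics/s2.png

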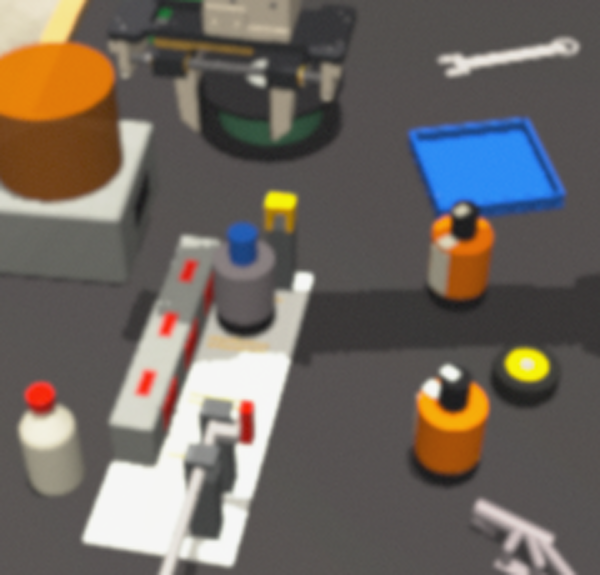

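The bolt is drawn (handle by the guides, crop 132,237) and both oranges are where they were. I'll find the tray in the first frames and fetch the empty.

```bash
python3 - <<'E'
from h import *
T=Cam("top");S=Cam("side")
p=cv2.imread("pics/top0.png");D=np.load("pics/top0.npy");ps=cv2.imread("pics/side0.png");Ds=np.load("pics/side0.npy")
P=cloud(T,D,(450,290,485,320));print("floor",np.median(P[...,2]))
m=hsv(p,(410,250,530,370),(100,120,80),(130,255,255)).astype(np.uint8)
c=max(cv2.findContours(m,0,2)[0],key=cv2.contourArea);b=cv2.boxPoints(cv2.minAreaRect(c))+[410,250];q=np.array([T.plane(*x,20) for x in b]);print(q.round(1).tolist(),q.mean(0))
m=hsv(ps,(350,130,440,200),(100,120,80),(130,255,255)).astype(np.uint8)
c=max(cv2.findContours(m,0,2)[0],key=cv2.contourArea);ap=cv2.approxPolyDP(cv2.convexHull(c),4,True)[:,0]+[350,130];q=np.array([S.plane(*x,14) for x in ap]);print(q.round(1).tolist(),q.mean(0))
tc=[395,-325]
for a in (PSI,0.3,-0.3,PSI+np.pi/2,PSI-np.pi/2):
  print(a,np.round(bot.inverse_kinematics(np.array([*T.plane(469,306.5,20)[:2],100]),down(a)),2))
bot.line_to([652.3,-83.5,130.],max_speed=200)
bot.line_to([652.3,-83.5,91.],max_speed=60);print(f())
bot.grip(10,35);s=bot.state();print(s["finger_gap"],s["ee_pos"],f())
bot.line_to([*s["ee_pos"][:2],225.],max_speed=120);s=bot.state();print(s["finger_gap"],f(),s["time"])
E
```

```text
floor 5.139985198276918
[[472.2, -256.1, 20.0], [520.7, -397.9, 20.0], [380.4, -435.4, 20.0], [334.5, -297.3, 20.0]] [ 426.95682261 -346.69669531   20.        ]
[[380.0, -441.8, 14.0], [341.6, -288.1, 14.0], [474.5, -258.6, 14.0], [513.4, -395.5, 14.0]] [ 427.35580464 -345.9957605    14.        ]
-0.065 [ 1.12  0.53 -0.62  1.9   0.41  0.84  0.23]
0.3 [ 1.17  0.55 -0.68  1.9   0.45  0.85  0.55]
-0.3 [ 1.09  0.52 -0.58  1.9   0.38  0.83  0.01]
1.5057963267948966 [ 1.33  0.64 -0.92  1.9   0.64  0.93  1.61]
-1.6357963267948965 [ 0.88  0.47 -0.31  1.91  0.19  0.79 -1.17]
[-0.6 -0.1  0.3]
27.374057933313875 [652.4617724  -83.49160521  91.11346046] [ 0.4 -0.4  0.7]
27.2451003467767 [-0.3  0.6 -3.1] 17.9917
```

```bash
python3 - <<'E'
from h import *
bot.line_to([427,-346.5,225.],max_speed=250);s=bot.state();print(s["finger_gap"],f())
bot.line_to([427,-346.5,110.],max_speed=150);bot.line_to([427,-346.5,93],max_speed=40);print(f())
z=93
while z>86:
    z-=1;bot.line_to([427,-346.5,z],max_speed=40);F=f();print(z,F)
    if F[2]>-0.8: break
s=bot.state();print(s["finger_gap"],s["ee_pos"])
ps,Ds=bot.grab_frame("side");crop(ps,330,90,470,230,4,"pics/s3.png");print(s["time"])
E
```

```text
27.272135304450952 [-0.2 -0.3 -2.7]
[ 0.3 -1.4 -2.3]
92 [ 0.2 -0.8 -1.8]
91 [ 0.3  0.  -1.9]
90 [ 1.3 -0.2 -2.2]
89 [-1.1  0.8  4.8]
27.526073840999143 [ 427.53090938 -346.70225542   89.93656095]
22.0167
```

View pics/s3.png

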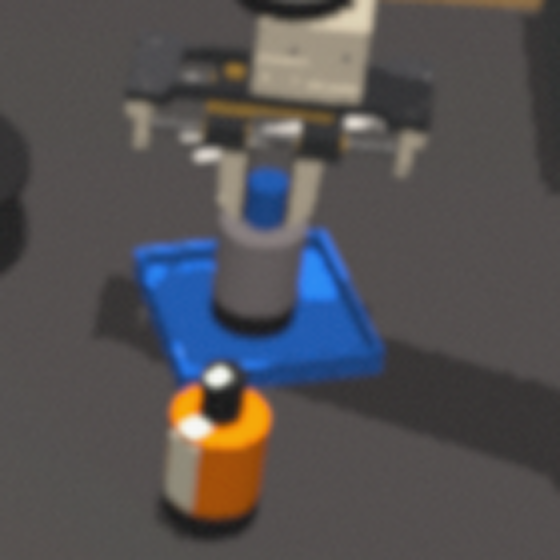

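It stands upright in the tray, so I'm releasing it and measuring the oranges.

```bash
cat >> h.py <<'E'
def carts(tag=""):
    T=Cam("top");S=Cam("side");p,D=bot.grab_frame("top");ps,Ds=bot.grab_frame("side")
    cv2.imwrite(f"pics/top{tag}.png",p);cv2.imwrite(f"pics/side{tag}.png",ps)
    np.save(f"pics/top{tag}.npy",D);np.save(f"pics/side{tag}.npy",Ds)
    return T,S,p,D,ps,Ds
def measure(T,p,D,xy,zb=0.,r=45):
    "cap centre + stripe yaw of cartridge near world xy, base height zb, from camera T"
    P=cloud(T,D,(0,0,640,480));d=np.hypot(P[...,0]-xy[0],P[...,1]-xy[1]);z=P[...,2]-zb
    cap=(d<r)&(z>105)&(z<125);c=P[cap];cc=(c.min(0)+c.max(0))/2
    h=cv2.cvtColor(p,cv2.COLOR_BGR2HSV)
    white=(h[...,1]<70)&(h[...,2]>110)
    d2=np.hypot(P[...,0]-c[:,0].mean(),P[...,1]-c[:,1].mean())
    sh=(z>74)&(z<88)&(d2<36)&(d2>14)
    a=P[sh&white]; 
    # refine: cast shoulder-stripe pixels and cap pixels on planes
    v,u=np.nonzero(sh&white);q=np.array([T.plane(*x,zb+80)[:2] for x in zip(u,v)])
    v2,u2=np.nonzero(cap);k=np.array([T.plane(*x,zb+112)[:2] for x in zip(u2,v2)])
    kc=k.mean(0);g=q.mean(0)-kc
    wc=P[cap&white];
    v3,u3=np.nonzero(cap&white);w=np.array([T.plane(*x,zb+112)[:2] for x in zip(u3,v3)])
    pts=np.r_[q,w]
    l=cv2.fitLine(pts.astype(np.float32),cv2.DIST_HUBER,0,.01,.01).ravel()[:2]; l*=np.sign(l@g)
    v4,u4=np.nonzero((z>74)&(z<88)&(d2<36)&(h[...,1]>100)&(h[...,0]<24))
    return dict(cap=kc.round(1),capz=round(float(np.median(c[:,2])),1),ncap=len(c),nstr=(len(q),len(w)),yaw_c=float(np.arctan2(g[1],g[0])),yaw_l=float(np.arctan2(l[1],l[0])))
E
python3 - <<'E'
from h import *
bot.grip(60);s=bot.state();print(f())
bot.line_to([*s["ee_pos"][:2],230.],max_speed=200)
bot.goto(np.array([450.,-330.,260.]),down(PSI))
T,S,p,D,ps,Ds=carts("4")
for n,xy in(("A",(447.5,68.5)),("B",(448,-151))):
    print(n,measure(T,p,D,xy)); print(n,"side",measure(S,ps,Ds,xy))
crop(p,190,110,520,360,2.4,"pics/t4.png")
crop(ps,330,90,470,230,4,"pics/s4.png")
# first frames again
p=cv2.imread("pics/top0.png");D=np.load("pics/top0.npy")
for n,xy in(("A",(447.5,68.5)),("B",(448,-151))): print(n,"frame0",measure(T,p,D,xy))
print(bot.state()["time"])
E
```

```text
[-0.1  0.5  0.7]
A {'cap': array([448.1,  67.3]), 'capz': 111.8, 'ncap': 150, 'nstr': (65, 86), 'yaw_c': -0.618604929092402, 'yaw_l': -0.6527280211448669}
A side {'cap': array([446.6,  71.5]), 'capz': 111.6, 'ncap': 127, 'nstr': (30, 39), 'yaw_c': -0.7714560790045478, 'yaw_l': -0.6202067732810974}
B {'cap': array([ 448.6, -152. ]), 'capz': 112.0, 'ncap': 155, 'nstr': (67, 77), 'yaw_c': 0.7640600247670886, 'yaw_l': 0.8093543648719788}
B side {'cap': array([ 446.6, -148.5]), 'capz': 111.6, 'ncap': 88, 'nstr': (31, 38), 'yaw_c': 0.6029302380514797, 'yaw_l': 0.9935753345489502}
A frame0 {'cap': array([448. ,  67.1]), 'capz': 111.9, 'ncap': 151, 'nstr': (62, 88), 'yaw_c': -0.6028422558373797, 'yaw_l': -0.6273787021636963}
B frame0 {'cap': array([ 448.7, -152. ]), 'capz': 112.5, 'ncap': 154, 'nstr': (66, 81), 'yaw_c': 0.7468301653437003, 'yaw_l': 0.8064662218093872}
24.0417
```

View pics/t4.png

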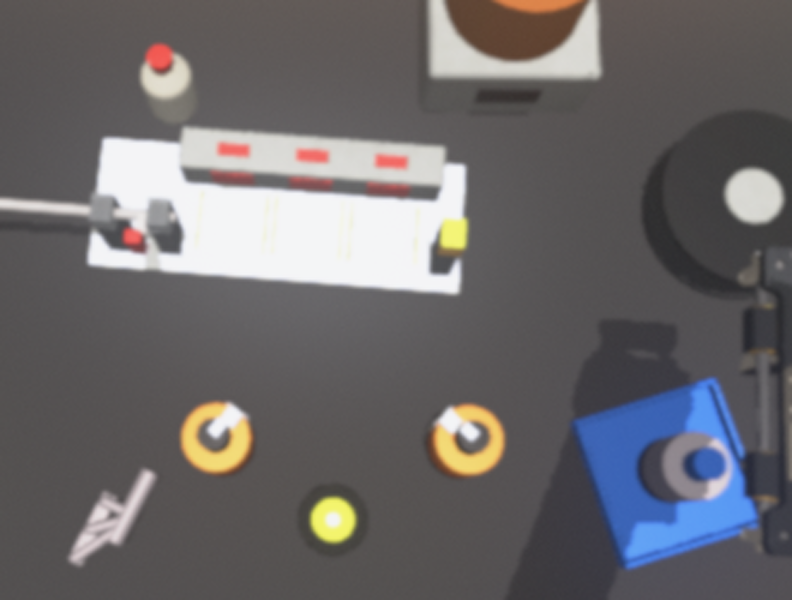

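View pics/s4.png

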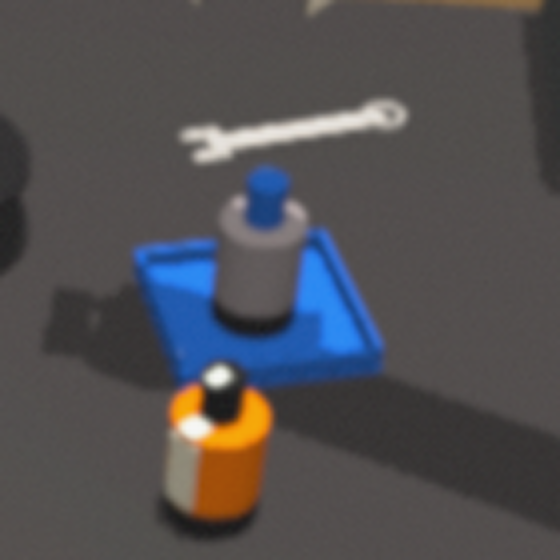

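```bash
cat >> h.py <<'E'
def fetch(xy,yaw,zt=85.):
    o=down(yaw)
    bot.goto(np.array([xy[0],xy[1],235.]),o)
    bot.line_to([xy[0],xy[1],zt+35],max_speed=200)
    bot.line_to([xy[0],xy[1],zt],max_speed=60);print("down",f())
    bot.grip(10,40);s=bot.state();print("grip",s["finger_gap"],s["ee_pos"].round(1),f())
    bot.line_to([*s["ee_pos"][:2],235.],max_speed=120);s=bot.state();print("up",s["finger_gap"],f(),s["time"])
def place(px,py,jaw,z0=93.):
    b=dw(px,py,235.)
    bot.line_to(b,down(jaw),max_speed=200);s=bot.state();print("over",s["finger_gap"],f())
    bot.line_to(dw(px,py,110.),max_speed=150);bot.line_to(dw(px,py,z0),max_speed=40)
    F0=f()[2];z=z0
    while z>84:
        z-=1;bot.line_to(dw(px,py,z),max_speed=40);bot.pause(.05);F=f()
        if F[2]>F0+2.5: break
    s=bot.state();print("placed",z,F0,F,s["finger_gap"],wd(s["ee_pos"]).round(1),s["ee_pos"][2])
E
python3 - <<'E'
from h import *
fetch((448,-151.2),0.785)
T,S,p,D,ps,Ds=carts("5");crop(ps,250,60,430,240,3.3,"pics/s5.png")
E
```

```text
down [ 0.6 -0.1  0.6]
grip 27.175843324016597 [ 447.9 -151.4   85.1] [-1.  -0.8  0.2]
up 27.727658057282525 [-0.7 -0.3 -3. ] 28.275
```

View pics/s5.png

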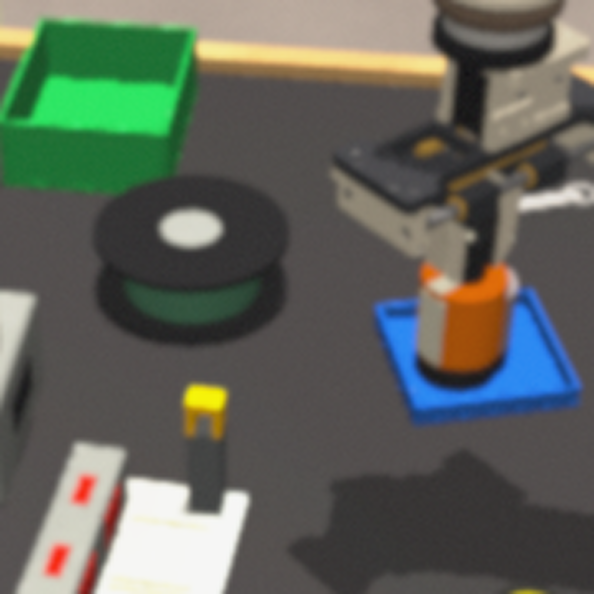

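The cartridge hangs upright in the grip. I'm placing it in bay0.

```bash
python3 - <<'E'
from h import *
place(0,-74,PSI)
ps,_=bot.grab_frame("side");crop(ps,230,100,380,250,4,"pics/s6.png");print(bot.state()["time"])
E
```

```text
over 27.387930220411036 [-0.3 -0.7 -3.6]
placed 90.0 -3.5 [-2.5  0.3  5.8] 27.135512603711483 [  0.3 -73.9] 91.10821185444327
32.1167
```

View pics/s6.png

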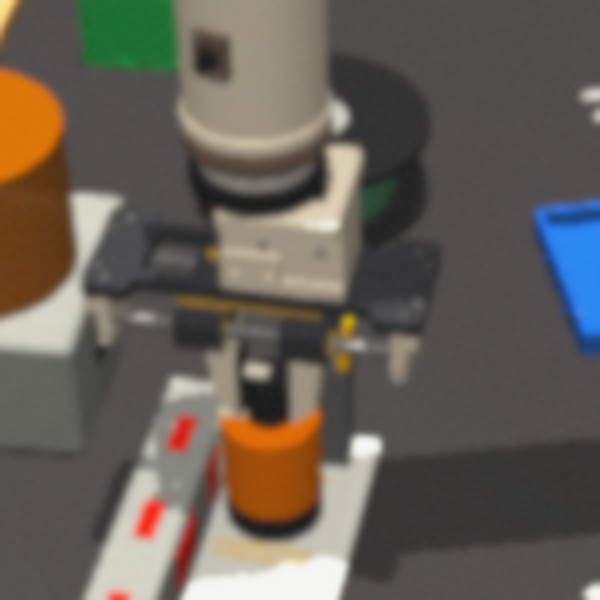

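```bash
python3 - <<'E'
from h import *
bot.grip(56);s=bot.state()
bot.line_to([*s["ee_pos"][:2],235.],max_speed=200)
bot.goto(np.array([450.,-300.,260.]),down(PSI))
T,S,p,D,ps,Ds=carts("7")
print("B",measure(T,p,D,dw(0,-74,0)[:2],6),wd(measure(T,p,D,dw(0,-74,0)[:2],6)["cap"]))
m=measure(S,ps,Ds,dw(0,-74,0)[:2],6,25);print("Bs",m,wd(m["cap"]))
print("A",measure(T,p,D,(448,68.5)));print("A",measure(S,ps,Ds,(448,68.5)))
crop(p,230,130,410,320,3,"pics/t7.png");crop(ps,230,140,430,300,3.7,"pics/s7.png");print(bot.state()["time"])
E
```

```text
B {'cap': array([652. , -83.2]), 'capz': 117.9, 'ncap': 147, 'nstr': (33, 69), 'yaw_c': -0.040201166729436716, 'yaw_l': 0.31749802827835083} [ -0.45621232 -74.58714279]
Bs {'cap': array([650. , -79.8]), 'capz': 117.5, 'ncap': 96, 'nstr': (25, 33), 'yaw_c': -0.26565859374844175, 'yaw_l': -0.12493143230676651} [ -2.67283322 -71.32423124]
A {'cap': array([476.2,  54.1]), 'capz': 112.0, 'ncap': 148, 'nstr': (61, 82), 'yaw_c': -0.6264319065887769, 'yaw_l': -0.7239262461662292}
A {'cap': array([474.9,  57.7]), 'capz': 111.5, 'ncap': 123, 'nstr': (29, 42), 'yaw_c': -0.7337326748786787, 'yaw_l': -0.645895779132843}
34.9083
```

View pics/t7.png

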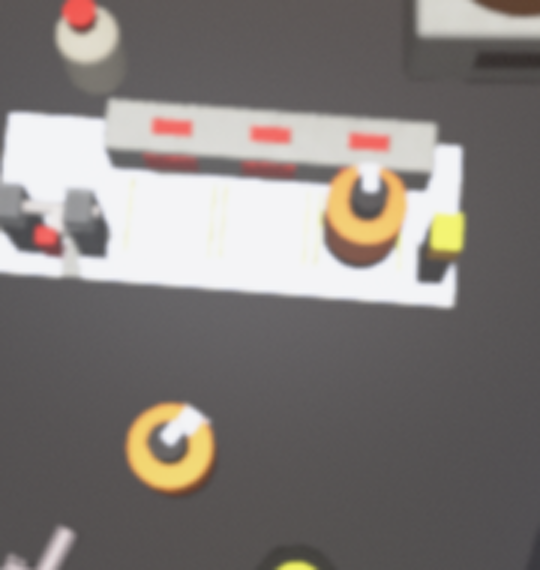

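View pics/s7.png

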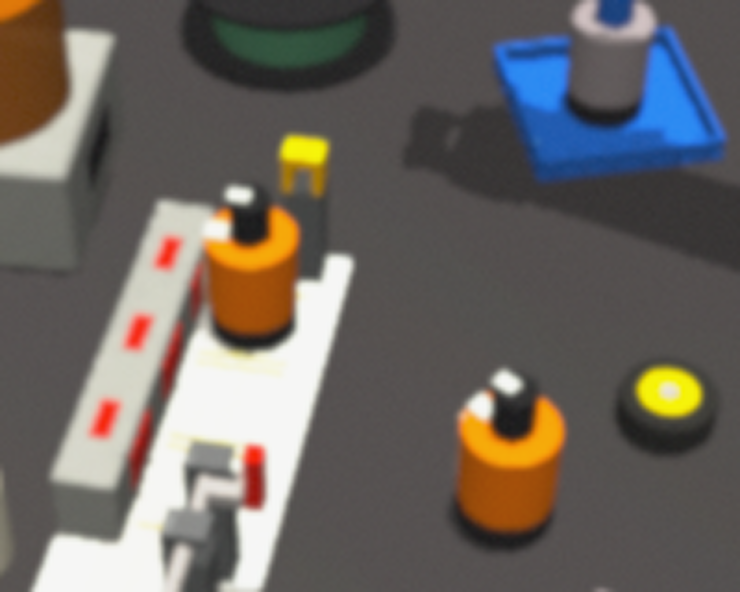

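A was knocked and now stands at about (475,56), still upright (crop 170,447 in the top view). I'll check B's stripe more closely in a view rectified to the dock axes.

```bash
cat >> h.py <<'E'
def ortho(cam,img,ctr,ang,z,half=50,k=6):
    "rectify onto plane z; picture up = direction ang, left = ang+90deg; k px/mm"
    e=np.array([np.cos(ang),np.sin(ang)]);l=np.array([-e[1],e[0]])
    W=[np.array(ctr)+a*half*e+b*half*l for a,b in((1,1),(1,-1),(-1,-1),(-1,1))]
    src=np.float32([cam.proj([*w,z]) for w in W]);n=2*half*k
    H=cv2.getPerspectiveTransform(src,np.float32([[0,0],[n,0],[n,n],[0,n]]))
    return cv2.warpPerspective(img,H,(n,n),flags=cv2.INTER_CUBIC)
def stripe(cam,img,cap,zb,refang):
    "stripe yaw rel refang: centroids of white on cap top and shoulder, in rectified planes"
    out=[]
    for zz,r0,r1 in((112,0,13),(80,17,28)):
        k=6;o=ortho(cam,img,cap,refang,zb+zz,50,k);h=cv2.cvtColor(o,cv2.COLOR_BGR2HSV).astype(float)
        v,u=np.mgrid[0:o.shape[0],0:o.shape[1]];X=50-v/k;Y=50-u/k;r=np.hypot(X,Y);a=np.arctan2(Y,X)
        if zz==112: w=np.clip((h[...,2]-90)/100,0,1)
        else: w=np.clip((110-h[...,1])/80,0,1)*(h[...,2]>100)
        w=w*(r>r0)*(r<r1)*(abs(a)<(1.2 if zz==80 else 9))
        out.append((round(float(np.arctan2((w*Y).sum(),(w*X).sum())),3),round(float((w*X).sum()/w.sum()),1),round(float((w*Y).sum()/w.sum()),1)))
    return out
E
python3 - <<'E'
from h import *
T=Cam("top");S=Cam("side");p=cv2.imread("pics/top7.png");ps=cv2.imread("pics/side7.png")
o=[ortho(T,p,dw(0,-74,0)[:2]+[.5,-.5] if 0 else [652,-83.2],PSI,z,45,4) for z in(118,86)]
o+=[ortho(S,ps,[650.,-79.8],PSI,z,45,4) for z in(118,86)]
for i in o: cv2.circle(i,(180,180),56,(255,0,255),1);cv2.line(i,(180,0),(180,360),(255,0,0),1);cv2.circle(i,(180,180),120,(0,255,0),1)
cv2.imwrite("pics/o7.png",np.vstack([np.hstack(o[:2]),np.hstack(o[2:])])[:,:])
print("B top",stripe(T,p,[652,-83.2],6,PSI),"side",stripe(S,ps,[649.5,-82],6,PSI))
for img,cam,c in((p,T,[476.2,54.1]),(ps,S,[474.5,56.])):
    for ref in(-.6,-.7): print("A",cam.n,ref,stripe(cam,img,c,0,ref))
p0=cv2.imread("pics/top0.png");print("A0",stripe(T,p0,[448,67.2],0,-.63),"B0",stripe(T,p0,[448.6,-152],0,.785))
E
```

```text
B top [(0.011, 4.3, 0.0), (-0.104, 21.1, -2.2)] side [(-0.336, 6.2, -2.2), (-0.116, 22.2, -2.6)]
A top -0.6 [(0.403, 2.8, 1.2), (0.0, 21.7, 0.0)]
A top -0.7 [(0.503, 2.6, 1.5), (0.1, 21.6, 2.2)]
A side -0.6 [(-0.24, 6.1, -1.5), (-0.145, 22.3, -3.3)]
A side -0.7 [(-0.14, 6.2, -0.9), (-0.044, 22.5, -1.0)]
A0 [(0.436, 2.3, 1.1), (0.025, 21.8, 0.6)] B0 [(-0.421, 2.7, -1.2), (-0.044, 21.8, -1.0)]
```

```bash
python3 -c "
import cv2;i=cv2.imread('pics/o7.png');cv2.imwrite('pics/o7b.png',cv2.resize(i,(600,600)))"
```

```text
(no output)
```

View pics/o7b.png

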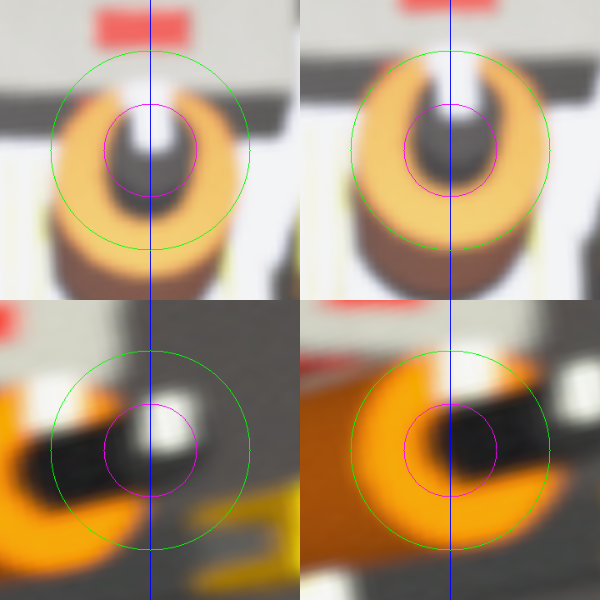

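The stripe in bay0 is about 0.085 rad off towards −y: roughly −0.10 in the top view, −0.12 in the side view, and −0.05 to −0.07 from edges read by eye. I'll regrip and turn it.

```bash
cat >> h.py <<'E'
def turn(px,py,d):
    "regrip cartridge in bay at (px,py) and turn by d, ending with jaws at PSI"
    bot.goto(dw(px,py,235.),down(PSI-d));bot.line_to(dw(px,py,125.),max_speed=200);bot.line_to(dw(px,py,91.),max_speed=60)
    bot.grip(10,40);print("gap",bot.state()["finger_gap"],f())
    bot.line_to(dw(px,py,103.),max_speed=60);bot.line_to(dw(px,py,105.),down(PSI),max_speed=10)
    place(px,py,PSI,z0=93.) if False else None
    bot.line_to(dw(px,py,93.),max_speed=40);F0=f()[2];z=93
    while z>84:
        z-=1;bot.line_to(dw(px,py,z),max_speed=40);bot.pause(.05);F=f()
        if F[2]>F0+2.5: break
    s=bot.state();print("placed",z,F0,F,s["finger_gap"],wd(s["ee_pos"]).round(1))
    bot.grip(56);s=bot.state();bot.line_to([*s["ee_pos"][:2],235.],max_speed=200)
E
python3 - <<'E'
from h import *
turn(0,-74,0.085)
bot.goto(np.array([450.,-300.,260.]),down(PSI))
T,S,p,D,ps,Ds=carts("8")
m=measure(T,p,D,dw(0,-74,0)[:2],6);print(m,wd(m["cap"]));print("B top",stripe(T,p,m["cap"],6,PSI),"side",stripe(S,ps,[649.5,-82],6,PSI))
print("A",measure(T,p,D,(475.5,55.5)))
o=[ortho(T,p,[652,-83.2],PSI,z,45,4) for z in(118,86)]
for i in o: cv2.circle(i,(180,180),56,(255,0,255),1);cv2.line(i,(180,0),(180,360),(255,0,0),1);cv2.circle(i,(180,180),120,(0,255,0),1)
cv2.imwrite("pics/o8.png",np.hstack(o));print(bot.state()["time"])
E
```

```text
gap 27.23267765197341 [-1.7  0.1  1.7]
placed 90 -2.9 [-2.6 -0.1  5.4] 26.68530875351505 [  0.4 -74. ]
{'cap': array([652.3, -83.1]), 'capz': 117.8, 'ncap': 141, 'nstr': (37, 68), 'yaw_c': 0.06460078817312809, 'yaw_l': 0.4034738540649414} [ -0.16334127 -74.4678677 ]
B top [(0.083, 4.4, 0.4), (-0.065, 21.1, -1.4)] side [(-0.27, 6.5, -1.8), (-0.049, 22.2, -1.1)]
A {'cap': array([476.5,  54.2]), 'capz': 112.3, 'ncap': 146, 'nstr': (61, 81), 'yaw_c': -0.6261232982562879, 'yaw_l': -0.6551035046577454}
42.8833
```

View pics/o8.png

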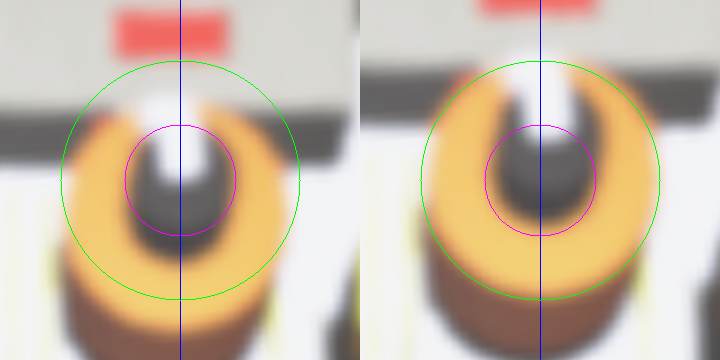

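```bash
cat >> h.py <<'E'
def prof(cam,img,cap,zb,ref):
    k=6
    for zz,xs in((112,(2,4,6,8,10,12)),(80,(24,25,26,27,28,29))):
        o=ortho(cam,img,cap,ref,zb+zz,50,k).astype(float);mn=o.min(2)  # blue/min channel: white high
        res=[]
        for X in xs:
            r=mn[int((50-X)*k)];Y=50-np.arange(len(r))/k;sel=abs(Y)<11
            w=r[sel];y=Y[sel];th=(w.max()+np.percentile(w,15))/2
            i=w>th;res.append((X,round(float(y[i].max()),1),round(float(y[i].min()),1),int(w.max())))
        print(cam.n,zz,res)
E
python3 - <<'E'
from h import *
T=Cam("top");S=Cam("side")
for n in("7","8"):
    p=cv2.imread(f"pics/top{n}.png");print(n);prof(T,p,[652.2,-83.2],6,PSI)
prof(T,p,[476.3,54.1],0,-.62)
p=cv2.imread("pics/top0.png");prof(T,p,[448.6,-152],0,.785)
p=cv2.imread("pics/top8.png")
o=ortho(T,p,[652.2,-83.2],PSI,86,35,10);cv2.line(o,(350,0),(350,150),(255,0,0),1);cv2.imwrite("pics/o8b.png",o[:400])
p=cv2.imread("pics/side8.png");crop(p,260,180,320,250,9,"pics/s8.png")
E
```

```text
7
top 112 [(2, 5.0, -6.5, 233), (4, 5.2, -6.8, 243), (6, 5.3, -6.8, 244), (8, 5.5, -6.8, 244), (10, 6.0, -6.7, 244), (12, 7.2, -6.3, 243)]
top 80 [(24, 6.7, -8.0, 243), (25, 6.8, -8.0, 243), (26, 7.0, -7.8, 244), (27, 7.0, -8.0, 243), (28, 7.0, -8.0, 243), (29, 6.7, -7.8, 241)]
8
top 112 [(2, 5.0, -5.7, 228), (4, 5.3, -6.2, 243), (6, 5.7, -6.3, 244), (8, 5.8, -6.0, 244), (10, 6.5, -5.7, 244), (12, 9.3, -5.7, 243)]
top 80 [(24, 8.5, -6.5, 243), (25, 8.8, -6.3, 243), (26, 9.2, -6.0, 243), (27, 9.5, -5.8, 243), (28, 9.7, -5.7, 243), (29, 10.0, -5.7, 241)]
top 112 [(2, 6.0, -5.5, 240), (4, 6.2, -5.7, 243), (6, 6.3, -5.8, 243), (8, 6.2, -5.8, 243), (10, 6.0, -6.2, 242), (12, 5.7, -9.3, 242)]
top 80 [(24, 7.7, -7.7, 243), (25, 7.7, -7.7, 243), (26, 7.5, -7.8, 243), (27, 7.3, -7.7, 242), (28, 7.0, -7.7, 240), (29, 6.5, -7.7, 234)]
top 112 [(2, 5.0, -7.0, 244), (4, 5.0, -6.8, 244), (6, 5.0, -6.8, 244), (8, 5.0, -6.8, 243), (10, 4.8, -6.8, 242), (12, 4.7, -6.2, 231)]
top 80 [(24, 6.8, -8.7, 244), (25, 6.8, -8.8, 244), (26, 6.8, -8.8, 243), (27, 6.7, -8.7, 242), (28, 6.5, -9.0, 239), (29, 5.7, -8.8, 232)]
```

View pics/o8b.png

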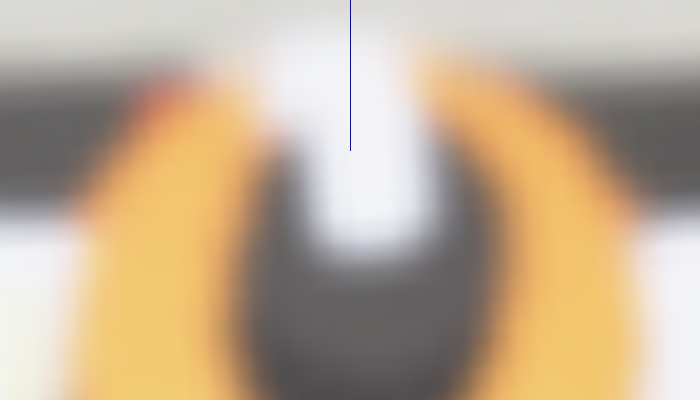

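View pics/s8.png

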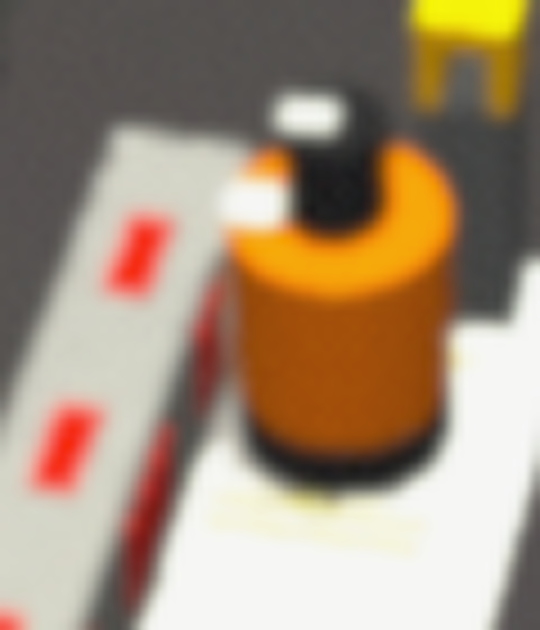

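The shoulder-stripe edges read well clear of the cap give mid −0.02 rad before the turn and about +0.07 now. The earlier centroid was pulled over by the cap's own stripe, so I'm turning it back by 0.08.

```bash
python3 - <<'E'
from h import *
turn(0,-74,-0.078)
bot.goto(np.array([450.,-300.,260.]),down(PSI))
T,S,p,D,ps,Ds=carts("9")
m=measure(T,p,D,dw(0,-74,0)[:2],6);print(m["cap"],wd(m["cap"]));prof(T,p,[652.2,-83.2],6,PSI)
m=measure(T,p,D,(476,55));print(m);prof(T,p,m["cap"],0,-.63);prof(S,ps,[474.7,56.5],0,-.63);print(bot.state()["time"])
o=[ortho(T,p,m["cap"],-.63,z,35,5) for z in(112,80)]+[ortho(S,ps,[474.7,56.5],-.63,80,35,5)]
for i in o: cv2.line(i,(175,0),(175,350),(255,0,0),1)
i=np.hstack(o);cv2.imwrite("pics/o9.png",cv2.resize(i,None,fx=.75,fy=.75))
E
```

```text
gap 27.308695848022477 [0.6 0.2 0.6]
placed 90 -3.4 [-1.6 -0.8  5.9] 27.3049763471459 [  0.4 -74. ]
[652.4 -82.8] [ -0.08303872 -74.1620058 ]
top 112 [(2, 5.0, -6.2, 222), (4, 5.3, -6.5, 243), (6, 5.5, -6.8, 244), (8, 5.7, -6.8, 244), (10, 5.8, -6.7, 244), (12, 6.7, -6.3, 244)]
top 80 [(24, 6.5, -7.8, 243), (25, 7.0, -7.7, 243), (26, 7.3, -7.7, 243), (27, 7.5, -7.5, 243), (28, 7.5, -7.5, 243), (29, 7.5, -7.3, 241)]
{'cap': array([476.4,  54.2]), 'capz': 112.0, 'ncap': 147, 'nstr': (61, 81), 'yaw_c': -0.6350755507836997, 'yaw_l': -0.718182384967804}
top 112 [(2, 5.8, -5.5, 240), (4, 6.2, -5.8, 243), (6, 6.2, -5.8, 243), (8, 6.0, -5.8, 243), (10, 6.0, -6.2, 242), (12, 5.7, -9.2, 242)]
top 80 [(24, 7.8, -7.7, 243), (25, 7.7, -7.7, 243), (26, 7.7, -7.7, 243), (27, 7.5, -7.7, 243), (28, 7.0, -7.5, 241), (29, 6.7, -7.5, 234)]
side 112 [(2, 4.0, -7.5, 203), (4, 4.3, -8.2, 235), (6, 4.2, -8.8, 244), (8, 4.3, -9.2, 244), (10, 4.3, -8.8, 245), (12, 4.0, -9.0, 244)]
side 80 [(24, 5.5, -8.2, 244), (25, 5.2, -8.7, 245), (26, 5.2, -9.3, 244), (27, 5.2, -9.5, 245), (28, 4.7, -9.5, 244), (29, 4.5, -9.8, 243)]
50.8583
```

View pics/o9.png

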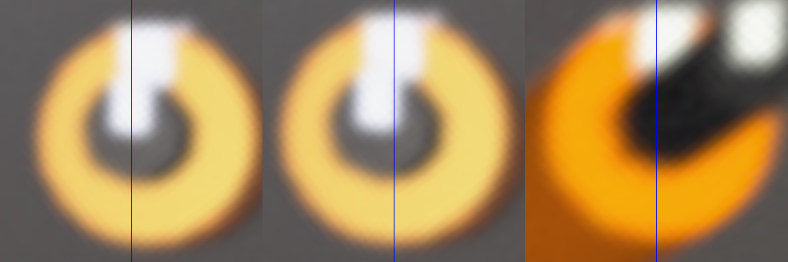

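B's stripe is now square: shoulder edges +7.5/−7.5 mm. A's stripe is at −0.63 in both views. Fetching A for bay1.

```bash
python3 - <<'E'
from h import *
fetch((475.8,55.2),-0.63)
place(0,0,PSI)
ps,_=bot.grab_frame("side");crop(ps,230,120,380,270,4,"pics/s10.png");print(bot.state()["time"])
E
```

```text
down [ 1.4  1.1 -0.6]
grip 27.133891451886264 [476.1  55.   85.1] [ 1.1 -1.7  0.2]
up 27.30431427791641 [-0.7  0.1 -4.1] 55.6333
over 27.153098360325714 [ 0.6  0.3 -3.6]
placed 90.0 -3.6 [-1.8 -1.4  6. ] 27.325679487340363 [0.4 0.1] 91.15538563175238
59.25
```

View pics/s10.png

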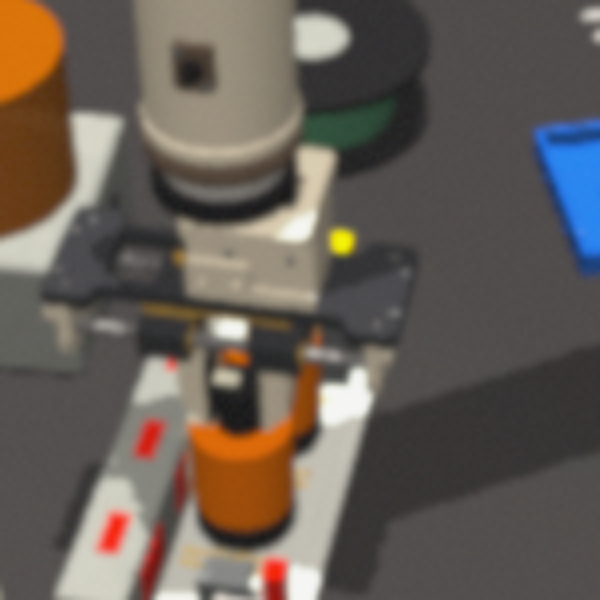

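```bash
python3 - <<'E'
from h import *
bot.grip(56);s=bot.state()
bot.line_to([*s["ee_pos"][:2],235.],max_speed=200)
bot.goto(np.array([450.,-300.,260.]),down(PSI))
T,S,p,D,ps,Ds=carts("11")
for y in(-74,0):
    m=measure(T,p,D,dw(0,y,0)[:2],6,25);m2=measure(S,ps,Ds,dw(0,y,0)[:2],6,25);print(m["cap"],wd(m["cap"]),m["capz"],wd(m2["cap"]));prof(T,p,m["cap"],6,PSI)
crop(p,190,110,520,360,2.4,"pics/t11.png");crop(ps,200,100,440,330,2.5,"pics/s11.png");print(bot.state()["time"])
E
```

```text
[652.7 -83.1] [  0.23581402 -74.441886  ] 118.0 [ -1.79422007 -70.96640596]
top 112 [(2, 5.0, -6.3, 229), (4, 5.2, -6.8, 243), (6, 5.5, -7.0, 244), (8, 5.5, -6.8, 244), (10, 5.8, -6.8, 244), (12, 7.0, -6.3, 244)]
top 80 [(24, 6.7, -8.0, 244), (25, 7.0, -7.8, 244), (26, 7.3, -7.7, 243), (27, 7.3, -7.5, 243), (28, 7.2, -7.5, 243), (29, 7.2, -7.3, 241)]
[657.6  -8.8] [0.29936647 0.01948627] 118.1 [-1.81097018  3.18910442]
top 112 [(2, 4.7, -6.3, 236), (4, 5.2, -6.7, 244), (6, 5.2, -6.7, 244), (8, 5.2, -6.7, 244), (10, 5.3, -7.0, 244), (12, 5.5, -7.8, 243)]
top 80 [(24, 6.5, -7.7, 243), (25, 6.7, -8.0, 243), (26, 6.7, -8.2, 244), (27, 6.7, -8.3, 243), (28, 6.7, -8.3, 243), (29, 6.5, -8.3, 242)]
62.2417
```

View pics/t11.png

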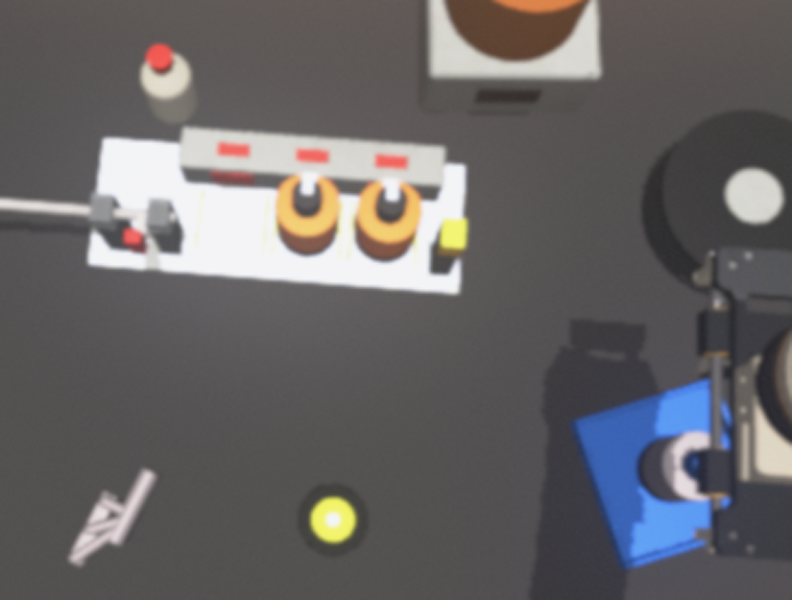

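View pics/s11.png

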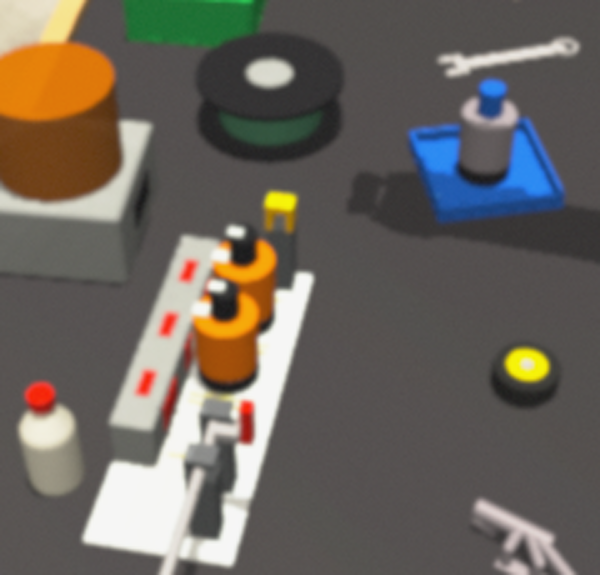

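Both oranges are centred and square (A −0.03 rad). The empty is in the tray. Now to slide the bolt home.

```bash
python3 - <<'E'
from h import *
o=down(PSI+np.pi/2)
bot.goto(dw(-54.7,145,240.),o)
bot.grip(50,35)
bot.line_to(dw(-54.7,145,150.),max_speed=200);bot.line_to(dw(-54.7,145,106.),max_speed=70);print(f())
bot.grip(5,35);s=bot.state();print(s["finger_gap"],wd(s["ee_pos"]))
for y in list(np.arange(115,-96,-30))+[-98,-101,-103,-105,-106,-107,-108,-109]:
    bot.line_to(dw(-54.7,y,106.),max_speed=60); s=bot.state();print(round(y,1),wd(s["ee_pos"]).round(1),f(),round(s["finger_gap"],1))
    F=np.linalg.norm(s["ft_force"][:2])
    if F>25 : print("HIGH");break
print(s["time"])
E
```

```text
[ 0.8 -0.4  0.3]
13.532701770087614 [-54.63690029 144.74620176]
115 [-54.7 113.4] [-1.5 -2.1  2.9] 13.8
85 [-54.8  83.1] [-3.6 -1.9  6.5] 13.9
55 [-54.9  52.3] [-4.  -0.5  6.1] 13.6
25 [-55.   21.8] [-3.8 -1.1  7.6] 13.6
-5 [-55.1  -8.5] [-4.7 -0.5  8.7] 13.7
-35 [-55.2 -38.6] [-6.2 -0.9  7.5] 14.0
-65 [-55.3 -68.8] [-4.6 -1.1  7.2] 13.6
-95 [-55.4 -98.9] [-5.1 -1.5  8.9] 14.1
-98 [ -55.3 -101. ] [-4.9  1.4  7.8] 13.8
-101 [ -55.3 -103.8] [-5.   1.3  8.5] 13.5
-103 [ -55.4 -105.3] [-5.   2.1  6.8] 13.7
-105 [ -55.3 -105.3] [-3.2  5.   6.4] 13.5
-106 [ -55.4 -105.3] [-2.9  7.3  6.9] 13.6
-107 [ -55.3 -105.3] [-3.3  9.1  5.8] 13.7
-108 [ -55.4 -105.3] [-2.2 10.5  4.8] 14.1
-109 [ -55.4 -105.3] [-2.4 13.3  5.4] 13.6
73.575
```

```bash
python3 - <<'E'
from h import *
bot.line_to(dw(-54.9,-105.3,106.),max_speed=40);bot.pause(.2);print(f())
bot.grip(40);s=bot.state();bot.line_to([*s["ee_pos"][:2],240.],max_speed=120)
bot.goto(np.array([400.,-420.,300.]),down(PSI))
T,S,p,D,ps,Ds=carts("12")
for y in(-74,0):
    m=measure(T,p,D,dw(0,y,0)[:2],6,20);print(m["cap"],wd(m["cap"]),m["capz"]);prof(T,p,m["cap"],6,PSI)
P=cloud(T,D,(320,195,385,235));z=P[...,2];h=hsv(p,(320,195,385,235),(0,140,60),(8,255,255))
q=P[h];print("handle",len(q),q.mean(0).round(1),wd(q.mean(0)))
crop(p,190,110,520,360,2.4,"pics/t12.png");crop(ps,200,100,440,330,2.5,"pics/s12.png");print(bot.state()["time"])
E
```

```text
[-2.2  5.6  6.3]
[652.4 -82.8] [ -0.08303872 -74.1620058 ] 117.8
top 112 [(2, 4.7, -6.7, 226), (4, 5.0, -7.2, 244), (6, 5.2, -7.2, 245), (8, 5.3, -7.2, 245), (10, 5.5, -7.2, 244), (12, 6.5, -6.7, 244)]
top 80 [(24, 6.3, -8.3, 244), (25, 6.7, -8.2, 244), (26, 7.0, -8.2, 244), (27, 7.2, -8.2, 244), (28, 7.0, -8.0, 243), (29, 7.0, -7.7, 242)]
[657.4  -8.8] [0.09978882 0.00649542] 117.9
top 112 [(2, 4.7, -6.2, 235), (4, 5.2, -6.7, 244), (6, 5.3, -6.7, 244), (8, 5.2, -6.7, 245), (10, 5.5, -7.0, 244), (12, 5.5, -7.8, 244)]
top 80 [(24, 6.7, -7.7, 244), (25, 6.7, -7.8, 244), (26, 6.7, -8.2, 244), (27, 6.7, -8.3, 244), (28, 6.7, -8.3, 244), (29, 6.3, -8.3, 243)]
handle 31 [ 598.  -112.7  123.7] [ -52.38099708 -107.56917349]
77.425
```

View pics/t12.png

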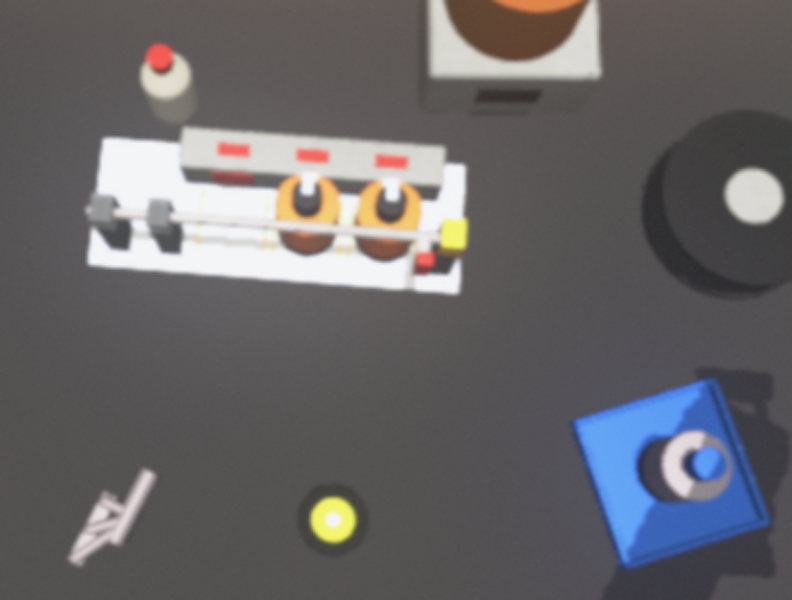

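View pics/s12.png

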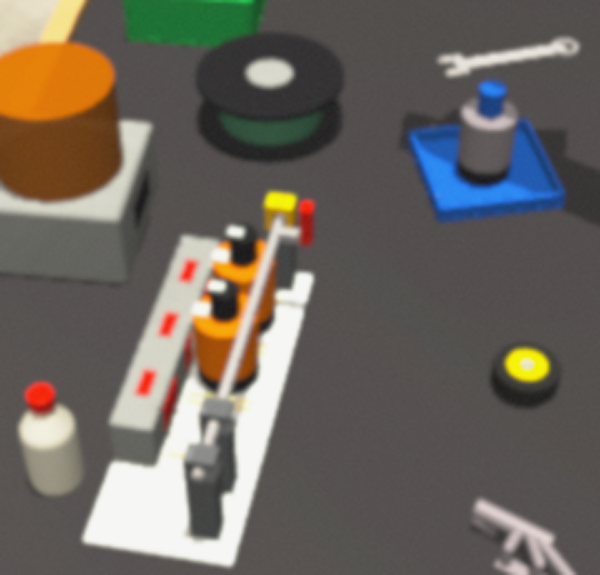

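The bolt's tip is in the keeper (top crop 455,235), both oranges are under the rod with stripes facing the bar, and the empty is upright in the tray. Handing in.

```bash
python3 - <<'E'
from h import *
bot.pause(.5);bot.hand_in();print(bot.state()["time"],f())
E
```

```text
the job is handed in; nothing more can be done
the job is handed in; nothing more can be done
```

I did the whole job in the order asked and handed it in at about 78 s of robot time.

1. I drew the bolt to its stop and left it drawn while I worked.
2. I stood the grey cartridge upright in the returns tray.
3. I stood the two orange cartridges in bay0 and bay1. I saw no third one in the pictures.
4. I slid the bolt home to its stop.

**Bolt:** it travelled 250 mm between stops, and the last pictures show its tip in the keeper over both cartridges.

**Cartridges:** both caps read within about 0.3 mm of the bay centres in the top view. The stripes read about −0.02 to −0.03 rad from square.

**Other things on the bench:** the ones in the last pictures stood where they began. The yellow cup was outside those cropped pictures, but nothing was moved near it.

**What went wrong or disagreed:**
- **Bay0 stripe:** my first reading was biased by the stripe on the cap, so I turned that cartridge 0.085 rad too far. I turned it back and checked it again.
- **Knocked cartridge:** one orange cartridge was knocked about 3 cm while it waited. I found it again and measured it before picking it up.
- **Camera views:** the side view put the placed caps about 2 mm in x and 3 mm in y away from the top view. I trusted the top view because it agreed with the bolt's stops.
- **Grip:** I saw no grip slackening.

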